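Lock the scraper away in its holder

TASK

Put the limescale scraper away safely: slide its blade, standing on edge, all the way into the slot of the white holder, then push the loose T-shaped steel pin fully home through the holder and the hole in the blade, and last fold the holder's cover down shut over the pin's crossbar. Leave the toys, bottles and other toiletries where they are.

Things in the scene. Friction and masses are not known exactly. Their poses are not given: they have to be found in the camera images.
- holder: White holder, fixed to the counter; place and yaw vary. Origin on the counter under the middle of slot and pin hole; z up. Two cheeks, local x -35 to 35 mm, 20 thick, 64 tall, either side of a vertical slot 8 mm wide (y -4 to 4) running along local x, open at the top and at -x, floor = counter. All sizes in mm. Offsets below are in this frame.
- holder_slot (a point): Start of the slot's parallel part, on the counter, mid-width (-35, 0, 0). The scraper enters here along +x. Outside it the mouth flares to about 18 mm wide at x = -52.
- holder_stop (a point): Foot of the stop wall that ends the slot (35, 0, 0); the wall is 64 mm tall and 10 mm thick, to x = 45. The blade's end meets it when fully in.
- holder_hole (a point): Centre of the pin hole's outer mouth on the -y cheek (0, -24, 40). The hole, 13 mm across, bevelled at its mouth, runs through both cheeks along local y. The pin enters here, moving along +y.
- holder_rib (a point): Outer end of the rib's top (0, -74, 35): a rib 6 mm wide with a flat level top at 35 mm height, running from the -y cheek (y = -24) out to here under the line of the hole. The pin's shaft and crossbar slide on it.
- cover (a joint): Cover angle, rad: 0 = shut, level on top of the holder; starts standing open at 1.85 to 2.3, leaning out to the holder's +y side (stop at 2.4). Stays where left at most angles; 1 to 2 N at its free edge moves it. Shut by tipping it over towards -y and pressing down until it stops.
- cover_hinge (a point): Middle of the cover's hinge line, which runs along holder x (0, 24, 66).
- cover_edge (a point): Middle of the cover's free edge on its outer face, 66 mm from the hinge line. Panel 70 mm wide (x -35 to 35), 4 thick; shut, its upper face is at height 70 and this edge at y = -42. A skirt 44 wide, 4 thick hangs there down to height 38, just outside the crossbar of a pin that is home; a pin not home holds the cover open.
- scraper: Scraper, 200 mm long, standing on its long edge. Origin: underside of the handle, at its middle; local x points to the blade, z up. Grey handle x -55 to 55, 24 thick, 44 tall; dark ferrule 16 thick, 56 tall, to x = 64; then a flat steel blade 4 thick, 60 tall, to x = 145, its lower edge level with the handle's underside. About 0.18 kg.
- scraper_tip (a point): The blade's end at its lower edge (scraper frame 145, 0, 0).
- scraper_hole (a point): Centre of the hole through the blade, 16 mm across (scraper frame 110, 0, 40); in line with the holder's hole when the blade is fully in.
- pin: Loose T-shaped steel pin lying on the counter, axis 5 mm above it, about 55 g. Round shaft 10 mm thick, 58 long, last 8 mm tapered to 5; round crossbar 36 long, 10 thick. Origin on the axis where shaft meets crossbar (crossbar x -10 to 0); local x points to the tip. Home: crossbar on the rib against the -y cheek, tip 10 mm out of the +y cheek.
- pin_tip (a point): The tip of the pin (pin frame 58, 0, 0 mm).
- duck_a: Bystander, to be left alone: yellow toy duck, 60 mm tall. Origin at its underside.
- duck_b: Bystander, to be left alone: green toy duck, 60 mm tall. Origin at its underside.
- duck_c: Bystander, to be left alone: black toy duck with a white head, 60 mm tall. Origin at its underside.
- lotion: Bystander, to be left alone: white bottle with a yellow cap, diameter 56, 150 mm tall. Origin at its underside.
- shampoo: Bystander, to be left alone: green bottle with a white cap, diameter 60, 170 mm tall. Origin at its underside.
- soap: Bystander, to be left alone: white bar of soap, 85 x 55 x 26 mm. Origin at its underside.
- nailbrush: Bystander, to be left alone: wooden nail brush, 85 x 36 x 30 mm. Origin at its underside.
- comb: Bystander, to be left alone: black comb lying flat, 130 x 24 x 7 mm. Origin at its underside.
Not all that is in view belongs to the job. Several things have the shape of the pin; the one meant has the colours described above.

How it is judged:
By the outcome, as a careful person would: the job done as asked, in the order asked, and still so for the second after the job is handed in, with the robot touching nothing.
It also fails if it takes over 67 s, if anything falls off the work surface, if the arm or the gripper's body presses on something with over 40 N, if the wrist force passes 120 N, or if a joint passes its speed limit or range.

ROBOT

A 6-joint arm with a two-finger parallel gripper is mounted at the origin on the work surface. World frame = base frame: x ahead of the robot, y to its left, z up, the work surface at z = 0. Lengths are in m, angles in rad, forces in N, time in s.
With the tool pointing down it reaches from about 0.35 to 0.975 m from the base axis. Payload 4.9 kg.
Tool frame: the origin (TCP) lies at the very end of the fingers, on their centre line; the grasp point (between the pads) lies 19 mm behind it; z points along the fingers, y is the line along which they close (so a half turn about z gives the same grasp; the last joint's range is limited). The gripper opens to 85 mm and grips with 20 to 120 N. Pads are 22 mm wide; open, the fingers measure 114 mm over their backs; the gripper's body (76 mm by 85 mm) begins 54 mm behind the grasp point. The pads swing forward as they close: fully open they stand 13 mm farther back than shut.
Start: joints at [-1.323, 0.053, 1.613, -0, 1.476, -0.119], TCP at [0.224, -0.583, 0.231] pointing down, gripper open.
Joint ranges: [-3.01, 3.01], [-1.01, 2.22], [0.06, 2.58], [-1.02, 4.17], [0.09, 2.62], [-3.14, 3.14]. Speed limits (rad/s): [2.57, 2.57, 3.14, 3.14, 3.14, 3.14].

INTERFACE

Orientations are given as a 3x3 rotation matrix whose columns are the frame's x, y, z axes.
In Python, from cell import r, get_image, job gives the robot as it stands.
- The arm moves only by the shell command python3 -m crank 'ROWS' [OPENING] [FORCE]. ROWS is JSON, a list of rows, each a list of 2 entries, a list of its own where there are three numbers: the shift along the world's x, y, z in cm, then the turn about the world's z in rad. A call has 1 to 10 rows; each row shifts and turns the commanded pose from where the row before left it; what a row does not reach is not made up. A row lasts 1/10 s, in which the tool goes at most 50 mm and 8.59 degrees, less where a joint would pass 70% of its speed; a pose out of reach is approached as far as the arm can. A call is refused whole if a number of a shift passes 5 or a number of a turn 0.15, either way. A call with a gripper value outside its range is refused whole. OPENING is the finger opening in cm, from 0 to 8.54, set as the call begins (- or left out, the last holds). The fingers move at their own pace and stop on an object; FORCE is the grip in N (left out, the last holds). Time passes only in rows, so rows that do not move let the fingers close. It gives the time, the measured TCP pose, the force, the opening and the grip force at its end, in the units of the state.
- r.sense(): the state, without advancing time (a new reading comes with each control period).
- get_image(name): name is "scene" or "side" or "wrist"; returns a dict with "color" (400x640x3 uint8, red, green, blue), "vfov" (degrees; the focal length in pixels is half the picture's height over the tangent of half this angle, whatever the lens; pixels are square), "cx", "cy" (the principal point, pixels), "dist_coeffs" ([k1, k2, p1, p2, k3] as OpenCV has them; the pictures are not rectified), "cam_to_world" (4x4, takes a point from camera to world coordinates); the wrist camera has in their place "tool_from_camera" (4x4, takes a point from camera to tool coordinates, whose origin is the TCP and whose axes are the flange's). Camera axes: x right, y up, looking along -z (the intrinsics and any distortion apply to the point x, -y, -z); pixel columns grow to the right and rows downward; lengths in m; the calibration is good to about 2 mm. A picture is of the moment at which its call begins: read the wrist's pose just before it. There is no depth.
- job.close_job(): hands the job in; it is judged then, once.
The state is a dict: "time": time; "q": joint angles; "qvel": joint speeds; "effort": joint torques, N m; "tool_pos": TCP position; "orientation": TCP orientation; "wrist_force": force on the tool from outside, world axes, zero at the start; "ft_torque": the same for the moment, N m; "width": finger opening in m; "grasp_force": force on a finger pad.
Only numpy, scipy, OpenCV 4.12 (cv2) and the standard library are available. Lean on these libraries where they do the work, as an engineer would, in place of code of your own. Each camera call takes 0.05 s, during which the arm holds its last target. There are 200 camera calls.

## Working session

There is one attempt and no reset: what is moved stays moved. The work goes in short steps, Python scripts to look and compute and a shell command to move; the robot and the scene stay as the last step left them, time stands still between calls to the robot, and variables do not carry over. Pictures are saved under pics/ and viewed, at most 10 in all, crops included, and the job is handed in when it is done.

```bash
ls; mkdir -p pics
cat > h.py <<'E'
import numpy as np, cv2, json
from cell import r, get_image, job
def grab(n):
    s=r.sense(); g=get_image(n)
    if n=='wrist':
        T=np.eye(4);T[:3,:3]=np.array(s['orientation']).reshape(3,3);T[:3,3]=s['tool_pos']
        g['cam_to_world']=T@np.array(g['tool_from_camera'])
    return g
def K(g):
    f=200/np.tan(np.radians(g['vfov'])/2); return np.array([[f,0,g['cx']],[0,f,g['cy']],[0,0,1.]])
def ray(g,uv):
    p=cv2.undistortPoints(np.array(uv,float).reshape(-1,1,2),K(g),np.array(g['dist_coeffs'],float)).reshape(-1,2)
    T=np.array(g['cam_to_world']); d=np.c_[p[:,0],-p[:,1],-np.ones(len(p))]@T[:3,:3].T
    return T[:3,3],d
def onz(g,uv,z):
    o,d=ray(g,uv); return o+d*((z-o[2])/d[:,2])[:,None]
def proj(g,P):
    T=np.linalg.inv(np.array(g['cam_to_world'])); c=np.array(P,float).reshape(-1,3)@T[:3,:3].T+T[:3,3]
    c=c*[1,-1,-1]
    return cv2.projectPoints(c,np.zeros(3),np.zeros(3),K(g),np.array(g['dist_coeffs'],float))[0].reshape(-1,2)
def save(g,n): cv2.imwrite('pics/'+n,cv2.cvtColor(g['color'],cv2.COLOR_RGB2BGR))
E
python3 - <<'E'
from h import *
import pickle
G={n:grab(n) for n in('scene','side','wrist')}
pickle.dump(G,open('g0.pkl','wb'))
for n in G: save(G[n],n+'0.png');print(n,np.round(G[n]['cam_to_world'],3).tolist(),G[n]['vfov'],G[n]['dist_coeffs'])
print(r.sense())
E
```

```text
pics
scene [[0.071, -0.782, 0.619, 1.347], [0.997, 0.06, -0.038, -0.039], [-0.007, 0.62, 0.784, 1.027], [0.0, 0.0, 0.0, 1.0]] 50.51432342010031 [-0.07550388  0.          0.          0.          0.        ]
side [[-0.811, 0.418, -0.409, 0.156], [-0.585, -0.584, 0.563, 0.628], [-0.004, 0.696, 0.718, 0.851], [0.0, 0.0, 0.0, 1.0]] 57.578028671113636 [-0.00218969  0.          0.          0.          0.        ]
wrist [[0.358, 0.889, 0.285, 0.296], [-0.934, 0.342, 0.107, -0.556], [-0.002, -0.305, 0.952, 0.373], [0.0, 0.0, 0.0, 1.0]] 70.70263802030377 [-0.03958336  0.          0.          0.          0.        ]
{'time': 0.15, 'q': array([-1.32304717e+00,  5.32464529e-02,  1.61398116e+00, -2.37398227e-05,
        1.47602434e+00, -1.19016793e-01]), 'qvel': array([-1.24822215e-05, -1.62207438e-03, -4.60804923e-03, -6.60750437e-04,
       -2.00619456e-04,  4.77626872e-04]), 'effort': array([-2.15349019e-05, -3.94241452e+01, -3.70722842e+01, -6.69033784e-05,
        4.69002975e-03,  3.10892756e-05]), 'tool_pos': array([ 0.22398609, -0.58295512,  0.23031835]), 'orientation': array([[ 9.33491176e-01,  3.58600111e-01, -4.29809627e-04],
       [ 3.58600327e-01, -9.33489816e-01,  1.60284211e-03],
       [ 1.73556449e-04, -1.65036884e-03, -9.99998623e-01]]), 'wrist_force': array([ 0.17201574, -0.07607266,  0.21487162]), 'ft_torque': array([0.04467817, 0.04750046, 0.05314285]), 'grasp_force': 0.0, 'width': 0.08569877842140655}
```

View pics/scene0.png

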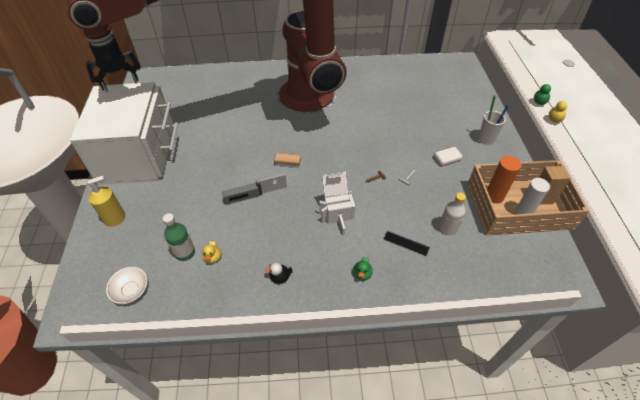

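View pics/side0.png

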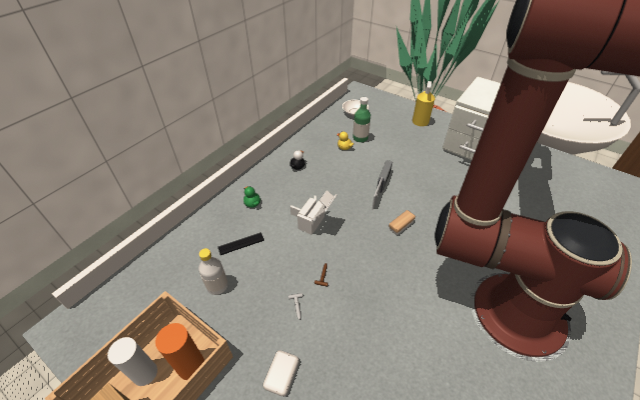

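Scene: the scraper runs from (225,195) to its blade at (286,182), and the holder is at (337,203). There are two T-shapes: a brown one at (375,176) (side view 322,275) and a light-grey one at (408,177) (side view 297,305). The grey one fits the steel pin. I'll confirm it in an enlarged crop.

Run:
```python
from h import *
import pickle
G=pickle.load(open('g0.pkl','rb'))
a=G['scene']['color'][150:240,300:430]; b=G['side']['color'][180:325,260:390]
a=cv2.resize(a,None,fx=6,fy=6,interpolation=cv2.INTER_CUBIC)[:, :780]
b=cv2.resize(b,None,fx=4,fy=4,interpolation=cv2.INTER_CUBIC)
cv2.imwrite('pics/c1.png',a[:,:,::-1]);cv2.imwrite('pics/c2.png',b[:,:,::-1])
```

```text
(no output)
```

View pics/c1.png

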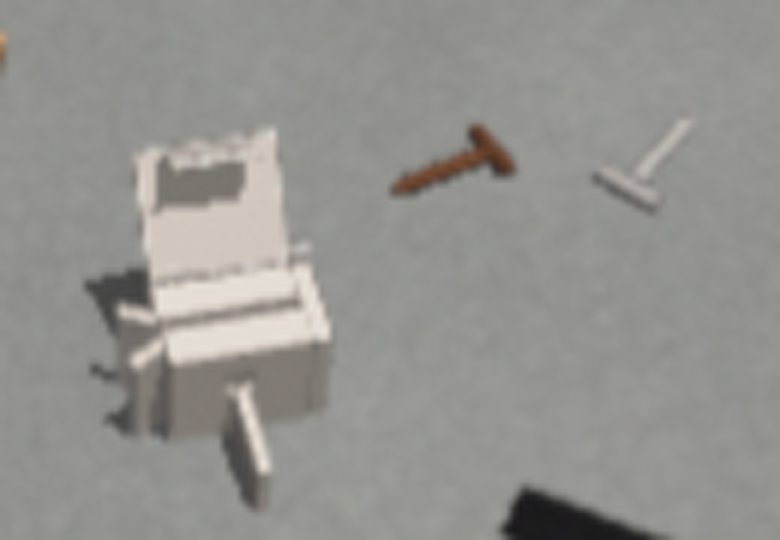

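View pics/c2.png

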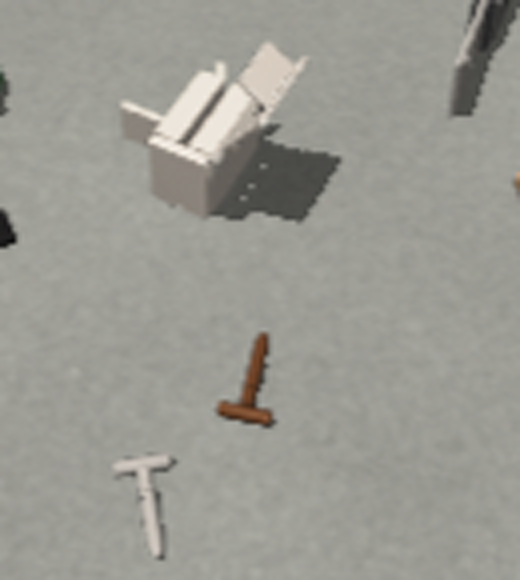

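The crops confirm it: the grey steel pin has its crossbar near scene (405,181) and its tip near (415,170), and the brown one is the decoy. The holder's stop is on the right, its rib points toward the camera, and the cover leans toward the robot. Next is a rough fix of everything.

```bash
python3 - <<'E'
from h import *
import pickle
G=pickle.load(open('g0.pkl','rb')); s=G['scene']; d=G['side']
f=lambda x,y:(300+x/6,150+y/6); e=lambda x,y:(260+x/4,180+y/4)
def P(n,g,uv,z): print(n,np.round(onz(g,[uv],z)[0],4))
P('frontcheek L',s,f(168,362),.064);P('frontcheek R(stop)',s,f(329,335),.064);P('rear L',s,f(152,285),.064);P('rear R',s,f(305,263),.064)
P('rib out',s,f(265,470),.035)
P('side stop front',d,e(152,145),.064);P('side stop rear',d,e(210,160),.064);P('rib side',d,e(122,105),.035)
P('pin bar a',s,f(597,176),.006);P('pin bar b',s,f(656,207),.006);P('tip',s,f(688,121),.005)
P('side bar a',d,e(118,467),.006);P('side bar b',d,e(172,462),.006);P('tip',d,e(157,553),.005)
P('blade top',s,(286,177),.06);P('handle end top',s,(224,191),.044); P('blade tip side low',d,(375,207),0)
P('hinge mid',s,f(222,275),.066)
E
python3 - <<'E'
import sys;sys.path.insert(0,'.')
import os;os.chdir('.')
from h import *
import pickle
G=pickle.load(open('g0.pkl','rb')); s=G['scene']
a=s['color'][160:215,210:300];cv2.imwrite('pics/c3.png',cv2.resize(a,None,fx=8,fy=8,interpolation=cv2.INTER_CUBIC)[:,:,::-1])
E
```

```text
frontcheek L [0.6224 0.0326 0.064 ]
frontcheek R(stop) [0.6122 0.1107 0.064 ]
rear L [0.5751 0.0288 0.064 ]
rear R [0.5671 0.1045 0.064 ]
rib out [0.668  0.0751 0.035 ]
side stop front [0.6032 0.1114 0.064 ]
side stop rear [0.5613 0.0986 0.064 ]
rib side [0.6629 0.074  0.035 ]
pin bar a [0.4723 0.276  0.006 ]
pin bar b [0.4962 0.3031 0.006 ]
tip [0.4358 0.3335 0.005 ]
side bar a [0.4871 0.2995 0.006 ]
side bar b [0.4613 0.2767 0.006 ]
tip [0.4319 0.3301 0.005 ]
blade top [ 0.4828 -0.0841  0.06  ]
handle end top [ 0.5103 -0.274   0.044 ]
blade tip side low [ 0.4656 -0.1025  0.    ]
hinge mid [0.5731 0.0631 0.066 ]
```

View pics/c3.png

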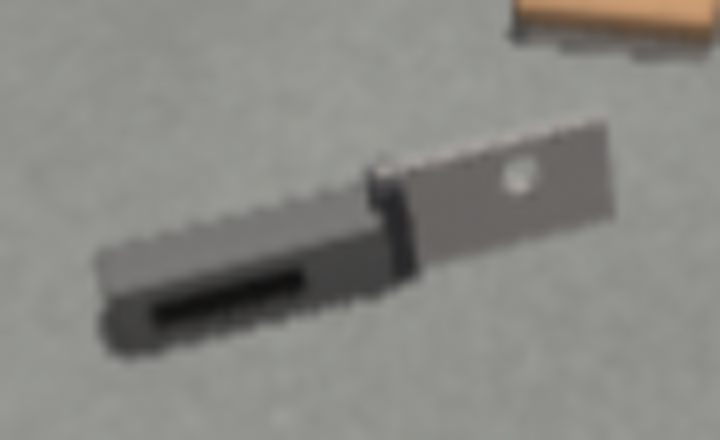

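Scene and side disagree by about 8 mm, so the close-up wrist camera will settle it. The crop shows the blade tip at about (286,176) and the handle end at (223,194). Going over the scraper while keeping clear of the cabinet.

```bash
python3 -m crank '[[[0,4.9,0.5],0.12],[[0,4.9,0.5],0.12],[[0,4.9,0.5],0.12],[[0,4.9,0.5],0.12],[[0,4.9,0],0.12]]'; python3 -m crank '[[[4,2.2,0],0.13],[[4,2.2,0],0.13],[[4,2.2,0],0.13],[[4,2.2,0],0.13],[[4,2.2,0],0.13],[[4,2.2,0],0.12],[[4,2,0],0],[[0,0,0],0],[[0,0,0],0]]'
python3 - <<'E'
from h import *
import pickle
g=grab('wrist');pickle.dump(g,open('g1.pkl','wb'));save(g,'w1.png');print(r.sense()['tool_pos'],r.sense()['q'],r.sense()['time'])
E
```

```text
time: 0.65
tool_pos: [0.224, -0.3368, 0.2516]
orientation: [[0.564, 0.826, 0.0], [0.826, -0.564, -0.0], [-0.0, 0.001, -1.0]]
wrist_force: [0.1, -0.1, 1.0]
width: 0.0852
grasp_force: 0.0
time: 1.55
tool_pos: [0.5043, -0.1857, 0.2506]
orientation: [[-0.167, 0.986, -0.002], [0.986, 0.167, 0.0], [0.001, -0.002, -1.0]]
wrist_force: [-0.6, -0.3, -0.4]
width: 0.0855
grasp_force: 0.0
[ 0.50370573 -0.18633601  0.25077514] [-4.92675576e-01 -1.68820678e-01  1.79292838e+00 -4.65517616e-04
  1.51875846e+00 -6.59001962e-01] 1.6
```

View pics/w1.png

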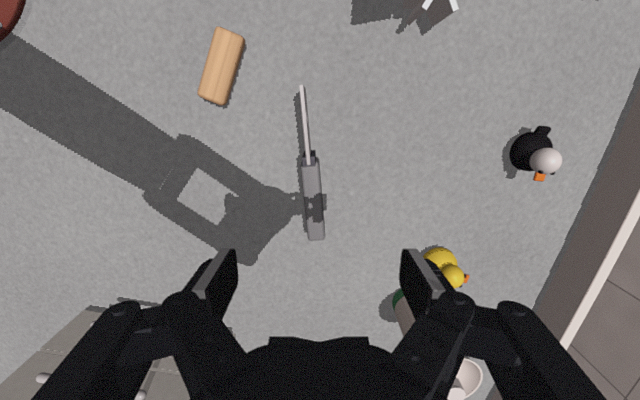

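Wrist view: handle from (317,239) to (309,163), blade tip at (303,87), holder mouth at the top near (450,5). I'll compute the scraper pose and shift to see the holder.

```bash
python3 -m crank '[[[2,4.2,0],0],[[2,4.2,0],0],[[2,4.2,0],0],[[1.5,4.2,0],0],[[0,0,0],0],[[0,0,0],0]]' | head -2
python3 - <<'E'
from h import *
import pickle
g=pickle.load(open('g1.pkl','rb'))
he=onz(g,[(317,240)],.044)[0];hf=onz(g,[(309.5,163)],.044)[0];bt=onz(g,[(303,86)],.06)[0];bb=onz(g,[(309,158)],.06)[0]
print(he,hf,bb,bt,np.linalg.norm(he-hf),np.linalg.norm(bt[:2]-he[:2]),np.degrees(np.arctan2(bt[1]-he[1],bt[0]-he[0])),np.degrees(np.arctan2(hf[1]-he[1],hf[0]-he[0])))
g=grab('wrist');pickle.dump(g,open('g2.pkl','wb'));save(g,'w2.png');print(r.sense()['tool_pos'])
E
```

```text
time: 2.2
tool_pos: [0.5786, -0.0188, 0.2514]
[ 0.51746827 -0.28052504  0.044     ] [ 0.4905855 -0.1770698  0.044    ] [ 0.48905569 -0.1681191   0.06      ] [ 0.46981472 -0.08975863  0.06      ] 0.10689092665797367 0.19662828398683985 104.02548448675653 104.56612271664189
[ 0.57848037 -0.01951889  0.25141858]
```

View pics/w2.png

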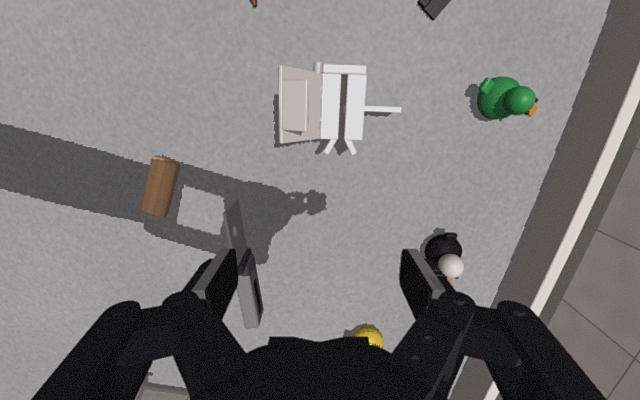

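Wrist view 2: cheek tops are at columns about 321–341 and 345–365 (rows 74–138). The stop wall is at rows 65–74, the rib reaches (400,110), the cover is at columns 279–321, and the mouth is at the bottom (row ~150). Now for sub-pixel edges.

Run:
```python
from h import *
import pickle
g=pickle.load(open('g2.pkl','rb'))
im=g['color'].astype(float).mean(2)
np.set_printoptions(linewidth=220)
for y in (69,80,90,100,110,120,130): print(y,im[y,312:372].astype(int))
for x in (328,332,350,354,358): print(x,'top',im[58:80,x].astype(int),'bot',im[128:150,x].astype(int))
print('rib',im[100:120,385].astype(int),im[100:120,395].astype(int),im[110,392:408].astype(int))
```

```text
69 [153 120 138 163 180 196 212 200 173 157 152 189 219 220 219 219 220 218 219 221 219 219 219 220 219 219 219 220 219 218 220 219 220 219 219 218 220 219 219 219 220 220 220 220 219 219 219 221 219 218 218 221 222 218
 174 150 157 155 160 159]
80 [178 174 177 176 177 175 177 174 173 168 181 220 223 220 220 220 220 219 220 222 221 219 220 219 220 218 223 224 203 101  78  82  86  75  80 151 206 224 220 220 220 218 221 219 220 221 220 219 219 220 221 220 223 219
 184 157 158 163 161 158]
90 [177 175 175 179 174 177 177 174 173 182 202 219 221 220 221 219 220 220 220 218 220 219 218 220 220 220 223 209 153  88  80  79  80  83 107 192 224 221 220 221 220 220 220 218 220 220 221 220 219 223 219 221 223 200
 167 162 160 159 161 159]
100 [176 177 176 177 177 176 176 175 168 170 220 220 219 219 219 220 219 219 220 220 220 218 219 219 220 220 224 207 104  74  84  81  80  80 155 212 223 221 221 218 220 222 219 219 219 220 218 219 220 220 222 221 203 166
 152 159 159 161 162 161]
110 [176 177 177 178 177 177 175 175 170 181 221 221 220 217 219 217 219 220 221 218 218 219 219 219 220 223 214 15
[... 1119 characters left out ...]
0 219 219 218 219 218 219 219 218 216 200 185 212 221 221 218 220 220 219 220 218]
354 top [160 162 162 162 157 152 160 202 220 220 218 220 220 223 215 189 188 219 221 222 223 221] bot [218 220 218 219 217 217 221 218 219 219 221 206 160 157 157 155 152 154 162 189 204 212]
358 top [157 156 158 162 160 163 167 196 218 224 219 219 220 220 215 194 188 217 221 221 220 220] bot [217 220 218 219 220 217 218 219 219 219 220 209 160 149 146 149 150 155 154 154 150 151]
rib [156 155 156 160 157 159 189 216 222 222 223 209 118  82  85  86  99 165 164 157] [151 152 149 147 150 147 167 214 222 221 222 219 179 158 155 153 155 156 154 156] [220 222 222 222 222 221 224 223 222 179 154 156 159 160 157 156]
```

Run:
```python
from h import *
import pickle
g=pickle.load(open('g2.pkl','rb'))
def line(pts,z=.064):
    p=onz(g,pts,z)[:,:2]; c=p.mean(0); v=np.linalg.svd(p-c)[2][0]; v*=np.sign(v[1]) ; return c,v
a=line([(365.85,80),(365.33,90),(364.4,100),(363,120),(362.35,130)])
b=line([(340.5,80),(340,90),(339.55,100),(339,110),(338.55,120),(338.1,130)])
c=line([(347,80),(346.5,90),(346,100),(344.7,120),(344.4,130)])
for n,l in zip(('front','slot+','slot-'),(a,b,c)): print(n,l[0],np.degrees(np.arctan2(l[1][1],l[1][0])))
v=a[1]+b[1]+c[1]; v/=np.linalg.norm(v); ang=np.arctan2(v[1],v[0]); n=np.array([-v[1],v[0]])
print('yaw',ang,np.degrees(ang))
F,S,M=[l[0]@n for l in(a,b,c)]
print('n offsets mm from slot mid',(F-(S+M)/2)*1e3,(S-M)*1e3)
t=onz(g,[(328,63.7),(350,64.65),(358,64.8)],.064)[:,:2]@v; e=onz(g,[(328,138.4),(354,139.35)],.064)[:,:2]@v
print('stop',t,'entry',e,'len',(t.mean()-e.mean())*1e3)
tc=((t.mean()-.045)+(e.mean()+.035))/2; nc=((S+M)/2+F+.024)/2
O=v*tc+n*nc; print('origin',O)
rib=onz(g,[(401,110.5)],.035)[0]; d=rib[:2]-O; print('rib local',d@v,d@n)
# cover edge px
for p in [(280,66),(281,142)]:
    for z in (.11,.12,.13):
        d=onz(g,[p],z)[0][:2]-O; print(p,z,d@v,d@n, 'angle if r=66:',np.degrees(np.arctan2(z-.066,d@n-.024)),np.hypot(z-.066,d@n-.024))
```

```text
front [0.61505335 0.06916803] 97.80477085229627
slot+ [0.58779769 0.06348942] 97.80562432151926
slot- [0.59469602 0.06569294] 97.80837579014263
yaw 1.707041213492067 97.80625698798596
n offsets mm from slot mid -24.207524737344 7.133694370959898
stop [0.02559493 0.02540838 0.02555212] entry [-0.05391056 -0.05406849] len 79.50800271956206
origin [0.59174664 0.06170959]
rib local -0.001044485123182481 -0.07438724774285788
(280, 66) 0.11 0.03534604080615222 0.06367889811652488 angle if r=66: 47.956076044771706 0.059248754887689936
(280, 66) 0.12 0.034095897473668174 0.06239259313503113 angle if r=66: 54.58816458571512 0.06625700874346833
(280, 66) 0.13 0.03284575414118411 0.06110628815353725 angle if r=66: 59.895453188982806 0.07397889307453402
(281, 142) 0.11 -0.034754472825122416 0.06326920097986613 angle if r=66: 48.251667426595475 0.058975165498683584
(281, 142) 0.12 -0.033536534449622624 0.06199732051477628 angle if r=66: 54.86770842155088 0.06602875408715991
(281, 142) 0.13 -0.03231859607412283 0.060725440049686545 angle if r=66: 60.15128746499511 0.07378860309589226
```

The holder fits the given sizes: origin (0.5917, 0.0617), yaw 97.8°, rib end at (-1,-74), cover at about 2.19 rad. The scraper is at (0.5045,-0.229), yaw 104.3°. Grasping it.

```bash
python3 -m crank '[[[-1.5,-4.2,-2],0.016],[[-1.5,-4.2,-2],0.016],[[-1.5,-4.2,-2],0.016],[[-1.5,-4.2,-2],0.016],[[-1.4,-4.2,-2],0.018],[[0,0,-3],0],[[0,0,-3],0],[[0,0,-3],0],[[0,0,-3],0],[[0,0,-2.2],0]]'; python3 -m crank '[[[0,0,0],0],[[0,0,0],0],[[0,0,0],0],[[0,0,0],0],[[0,0,0],0],[[0,0,0],0]]' 0 60
```

```text
time: 3.25
tool_pos: [0.5028, -0.2297, 0.0075]
orientation: [[-0.242, 0.97, -0.002], [0.97, 0.242, 0.001], [0.001, -0.002, -1.0]]
wrist_force: [0.4, -0.1, -0.3]
width: 0.0855
grasp_force: 0.0
time: 3.85
tool_pos: [0.5065, -0.2295, 0.0114]
orientation: [[-0.246, 0.969, 0.003], [0.969, 0.246, -0.002], [-0.003, 0.002, -1.0]]
wrist_force: [-0.2, -0.5, 5.5]
width: 0.0231
grasp_force: 60.4
```

```bash
python3 -m crank '[[[0,0,0.8],0],[[1.4,1.1,0.2],-0.015],[[2.5,1.9,0],-0.025],[[2.5,1.9,0],-0.025],[[2.5,1.9,0],-0.025],[[1.6,1.2,0],-0.015],[[0.8,0.6,0],-0.0076],[[0,0,0],0],[[0,0,0],0],[[0,0,0],0]]'
python3 - <<'E'
from h import *
import pickle
g=grab('wrist');pickle.dump(g,open('g3.pkl','wb'))
c=g['color'];print(r.sense()['tool_pos'])
cv2.imwrite('pics/w3.png',cv2.resize(c[0:250,200:480],None,fx=2.4,fy=2.4,interpolation=cv2.INTER_CUBIC)[:,:,::-1])
E
```

```text
time: 4.85
tool_pos: [0.6171, -0.143, 0.019]
orientation: [[-0.134, 0.991, -0.001], [0.991, 0.134, 0.0], [0.0, -0.001, -1.0]]
wrist_force: [-1.2, 0.0, -2.3]
width: 0.0233
grasp_force: 59.5
[ 0.61720925 -0.14302557  0.01907419]
```

View pics/w3.png

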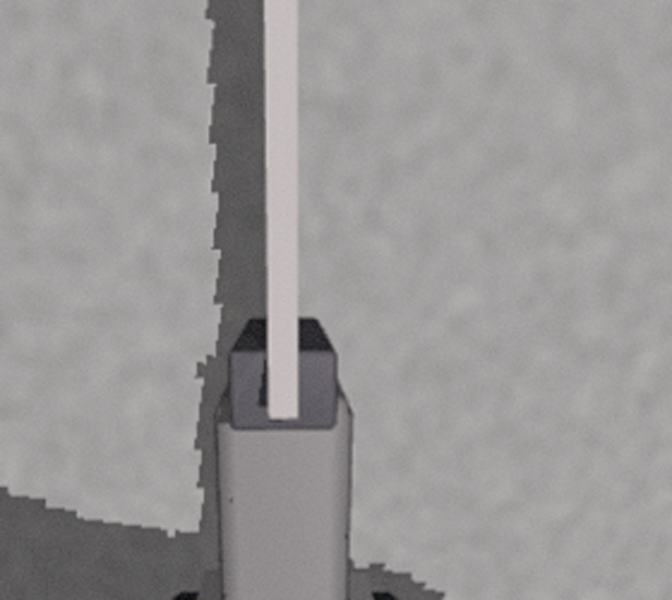

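The blade sits straight in the grip at column about 318, and the holder is out of view above. Checking the blade line against the slot line.

```bash
cat >> h.py <<'E'
O=np.array([.5917,.0617]);A=1.70704;V=np.array([np.cos(A),np.sin(A)]);N=np.array([-V[1],V[0]])
def loc(p): d=np.array(p)[:2]-O; return np.round([d@V*1e3,d@N*1e3],1)
def wor(x,y): return np.round(O+V*x/1e3+N*y/1e3,4)
E
python3 - <<'E'
from h import *
import pickle
g=pickle.load(open('g3.pkl','rb'));im=g['color'].astype(float).mean(2)
print('tcp',loc(r.sense()['tool_pos']))
for y in (3,40,80,120):
    row=im[y]; w=np.where(row[305:330]>195)[0]+305; print(y,w.min(),w.max(),loc(onz(g,[((w.min()+w.max())/2,y)],.0677)[0]))
print('wanted',wor(-207,0),wor(-112,0))
E
```

```text
tcp [-206.3    2.5]Traceback (most recent call last):
  File "<stdin>", line 6, in <module>
    return umr_minimum(a, axis, None, out, keepdims, initial, where)
ValueError: zero-size array to reduction operation minimum which has no identity
```

Run:
```python
from h import *
import pickle
g=pickle.load(open('g3.pkl','rb'));im=g['color'].astype(float).mean(2)
for y in (3,40,80,120):
    row=im[y]; w=np.where(row[308:328]>176)[0]+308; print(y,w.min(),w.max(),loc(onz(g,[((w.min()+w.max())/2,y)],.0677)[0]))
```

```text
3 310 323 [-99.2   3.7]
40 311 323 [-109.1    3.6]
80 312 323 [-120.4    3.5]
120 312 323 [-132.5    3.5]
```

```bash
python3 -m crank '[[[0.3,0.04,-0.3],0],[[0,0,-0.35],0],[[0,0,0],0],[[0,0,0],0]]'|head -5;python3 -m crank '[[[-0.14,0.99,0],0],[[-0.14,0.99,0],0],[[-0.13,0.99,0],0],[[-0.14,0.99,0],0],[[0,0,0],0],[[0,0,0],0]]'; python3 -c "
from h import *;print(loc(r.sense()['tool_pos']))"
```

```text
time: 5.3
tool_pos: [0.6208, -0.142, 0.0124]
orientation: [[-0.135, 0.991, -0.001], [0.991, 0.135, 0.0], [0.0, -0.001, -1.0]]
wrist_force: [0.0, -0.7, -1.6]
width: 0.0235
time: 5.9
tool_pos: [0.6156, -0.102, 0.0129]
orientation: [[-0.136, 0.991, 0.0], [0.991, 0.136, -0.0], [-0.0, 0.0, -1.0]]
wrist_force: [-1.1, 0.0, -2.2]
width: 0.0232
grasp_force: 59.5
[-165.4   -1.5]
```

```bash
python3 -m crank '[[[-0.14,0.99,0],0],[[-0.14,0.99,0],0],[[-0.13,0.99,0],0],[[-0.14,0.99,0],0],[[-0.07,0.5,0],0],[[0,0,0],0]]'; python3 -c "
from h import *;print(loc(r.sense()['tool_pos']))";python3 -m crank '[[[-0.04,0.3,0],0],[[-0.04,0.3,0],0],[[-0.04,0.3,0],0],[[-0.04,0.3,0],0],[[0,0,0],0],[[0,0,0],0]]'; python3 -c "
from h import *;print(loc(r.sense()['tool_pos']))"
```

```text
time: 6.5
tool_pos: [0.6092, -0.0568, 0.0127]
orientation: [[-0.136, 0.991, -0.0], [0.991, 0.136, 0.0], [0.0, -0.0, -1.0]]
wrist_force: [0.8, 0.4, -2.1]
width: 0.0229
grasp_force: 59.5
[-119.8   -1.3]
time: 7.1
tool_pos: [0.6083, -0.0476, 0.0132]
orientation: [[-0.135, 0.991, 0.001], [0.991, 0.135, -0.003], [-0.004, 0.001, -1.0]]
wrist_force: [-0.6, -5.7, -2.3]
width: 0.0231
grasp_force: 59.4
[-110.5   -1.7]
```

```bash
python3 -m crank '[[[-0.03,0.25,0],0],[[-0.03,0.25,0],0],[[0,0,0],0]]';  python3 -c "
from h import *;print(loc(r.sense()['tool_pos']))"; python3 -m crank '[[[0,0,-0.1],0],[[0,0,-0.1],0],[[0,0,0],0]]'|head -4
```

```text
time: 7.4
tool_pos: [0.609, -0.0475, 0.0143]
orientation: [[-0.137, 0.991, 0.004], [0.991, 0.137, -0.013], [-0.013, 0.002, -1.0]]
wrist_force: [1.5, -22.7, -3.4]
width: 0.0236
grasp_force: 59.4
[-110.6   -2.3]
time: 7.7
tool_pos: [0.6093, -0.0475, 0.0132]
orientation: [[-0.137, 0.991, 0.004], [0.991, 0.137, -0.012], [-0.012, 0.002, -1.0]]
wrist_force: [-0.6, -21.4, 2.0]
```

The blade is against the stop: TCP at local x = -110.6 with about 22 N. I'll relax, release, and go over the pin.

```bash
python3 -m crank '[[[0.04,-0.35,0],0],[[0,0,0],0]]'|head -4; python3 -m crank '[[[0,0,0],0],[[0,0,0],0],[[0,0,0],0],[[0,0,1],0],[[0,0,4],0],[[0,0,5],0],[[0,0,5],0],[[0,0,5],0],[[0,0,0],0]]' 8.5
python3 - <<'E'
from h import *
import pickle
g=grab('wrist');pickle.dump(g,open('g4.pkl','wb'));save(g,'w4.png')
E
python3 -m crank '[[[-1.6,4.1,0],-0.15],[[-1.6,4.1,0],-0.15],[[-1.6,4.1,0],-0.15],[[-1.6,4.1,0],-0.15],[[-1.6,4.1,0],-0.15],[[-1.6,4.1,0],-0.15],[[-1.6,4.1,0],-0.15],[[-1.6,4,0],-0.15],[[0,0,0],-0.15],[[0,0,0],-0.15]]'|head -2
python3 -m crank '[[[0,0,1],-0.15],[[0,0,1],-0.15],[[0,0,1],-0.15],[[0,0,0],-0.15],[[0,0,0],-0.15],[[0,0,0],-0.15],[[0,0,0],-0.04],[[0,0,0],0],[[0,0,0],0]]'
python3 - <<'E'
from h import *
import pickle
g=grab('wrist');pickle.dump(g,open('g5.pkl','wb'));save(g,'w5.png')
s=r.sense();print(s['tool_pos'],s['q'])
print(proj(g,[(.484,.2895,.005),(.436,.3335,.005),(.478,.287,.005)]))
E
```

```text
time: 7.9
tool_pos: [0.6089, -0.0475, 0.0121]
orientation: [[-0.134, 0.991, 0.003], [0.991, 0.134, -0.005], [-0.005, 0.002, -1.0]]
wrist_force: [0.7, -8.9, 0.1]
time: 8.8
tool_pos: [0.6124, -0.0448, 0.2224]
orientation: [[-0.135, 0.991, 0.017], [0.991, 0.136, -0.003], [-0.006, 0.017, -1.0]]
wrist_force: [1.1, -0.8, 0.9]
width: 0.085
grasp_force: 0.0
time: 9.85
tool_pos: [0.4811, 0.2764, 0.2091]
time: 10.75
tool_pos: [0.4823, 0.2751, 0.2397]
orientation: [[0.762, -0.648, -0.002], [-0.648, -0.762, -0.001], [-0.001, 0.002, -1.0]]
wrist_force: [0.8, -0.1, 0.0]
width: 0.0848
grasp_force: 0.0
[0.4824617  0.27511278 0.23995206] [ 3.84213663e-01 -1.17533361e-01  1.76478722e+00  5.03029463e-05
  1.49576902e+00  2.65967671e+00]
[[308.61065396 172.60680551]
 [307.40179347 216.86487822]
 [312.85653516 174.70961966]]
```

View pics/w5.png

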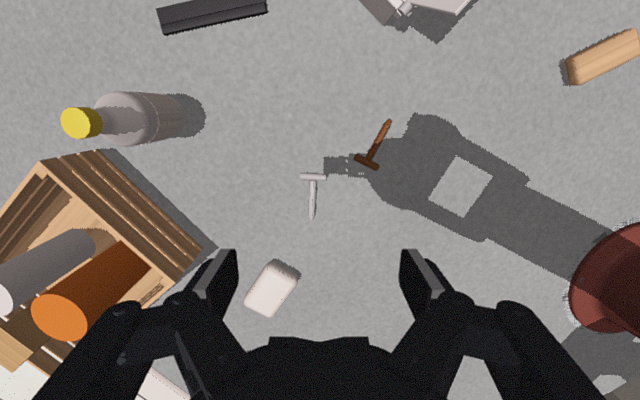

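Wrist view 5: the steel pin has its bar at (301–325,176) and tip at (312,218). The brown decoy is at (375,145) and the soap at (270,288).

Run:
```python
from h import *
import pickle
g=pickle.load(open('g5.pkl','rb'));im=g['color'].astype(float).mean(2)
m=np.zeros(im.shape,np.uint8);m[168:224,295:332]=(im[168:224,295:332]>190)
n,l,st,c=cv2.connectedComponentsWithStats(m);k=1+st[1:,4].argmax();print(st[k],c[k])
ys,xs=np.where(l==k)
up=ys<182;b=np.c_[xs[up],ys[up]]
rows={y:(xs[ys==y].min(),xs[ys==y].max()) for y in range(ys.min(),ys.max()+1) if (ys==y).any()};print(rows)
sh=[((rows[y][0]+rows[y][1])/2,y) for y in rows if 186<=y<=212]
P=onz(g,sh,.006)[:,:2];v=np.linalg.svd(P-P.mean(0))[2][0];
tip=onz(g,[((rows[ys.max()][0]+rows[ys.max()][1])/2,ys.max()+.5)],.005)[0,:2]
v*=np.sign(v@(tip-P.mean(0)));cen=P.mean(0)
tp=cen+v*((tip-cen)@v)
bar=onz(g,[((301+325)/2,ys.min()-.5)],.009)[0,:2]; bp=cen+v*((bar-cen)@v)
print('ang',np.degrees(np.arctan2(v[1],v[0])),np.arctan2(v[1],v[0]),'tip',tp,'barback',bp,np.linalg.norm(tp-bp))
print('origin from tip',tp-v*.058,'from back',bp+v*.01)
print('soap',onz(g,[(270,288)],.026),onz(g,[(295,268)],.026),onz(g,[(255,255)],.026))
o=r.sense()['orientation'];print('toolyaw',np.arctan2(o[1][0],o[0][0]))
```

```text
[310 182   4  36  76] [311.06578947 198.44736842]
{182: (np.int64(311), np.int64(312)), 183: (np.int64(311), np.int64(312)), 184: (np.int64(311), np.int64(312)), 185: (np.int64(311), np.int64(312)), 186: (np.int64(311), np.int64(312)), 187: (np.int64(311), np.int64(312)), 188: (np.int64(311), np.int64(313)), 189: (np.int64(311), np.int64(313)), 190: (np.int64(311), np.int64(313)), 191: (np.int64(311), np.int64(313)), 192: (np.int64(311), np.int64(313)), 193: (np.int64(311), np.int64(312)), 194: (np.int64(311), np.int64(312)), 195: (np.int64(311), np.int64(312)), 196: (np.int64(311), np.int64(312)), 197: (np.int64(310), np.int64(312)), 198: (np.int64(310), np.int64(311)), 199: (np.int64(310), np.int64(311)), 200: (np.int64(310), np.int64(311)), 201: (np.int64(310), np.int64(311)), 202: (np.int64(310), np.int64(311)), 203: (np.int64(310), np.int64(311)), 204: (np.int64(310), np.int64(311)), 205: (np.int64(310), np.int64(311)), 206: (np.int64(310), np.int64(311)), 207: (np.int64(310), np.int64(311)), 208: (np.int64(310), np.int64(311)), 209: (np.int64(310), np.int64(311)), 210: (np.int64(310), np.int64(311)), 211: (np.int64(310), np.int64(311)), 212: (np.int64(310), np.int64(311)), 213: (np.int64(310), np.int64(311)), 214: (np.int64(310), np.int64(310)), 215: (np.int64(310), np.int64(310)), 216: (np.int64(310), np.int64(311)), 217: (np.int64(310), np.int64(311))}
ang 135.47817637945207 2.364540242419049 tip [0.43310881 0.33150216] barback [0.47209723 0.29315914] 0.05468349481547017
origin from tip [0.47446185 0.29083367] from back [0.4649674  0.30017095]
soap [[0.39202257 0.44481303 0.026     ]] [[0.39343799 0.39346149 0.026     ]] [[0.44618697 0.42284798 0.026     ]]
toolyaw -0.7046709661898862
```

Run:
```python
from h import *
import pickle
g=pickle.load(open('g5.pkl','rb'));im=g['color'].astype(float).mean(2)
np.set_printoptions(linewidth=200)
print(im[169:184,296:330].astype(int))
for y in range(186,222,5): print(y,im[y,303:321].astype(int))
print(im[212:224,308:315].astype(int))
```

```text
[[158 160 160 160 163 161 160 162 157 163 163 162 164 165 162 164 165 165 168 170 167 165 168 163 164 164 157 101  86  91  96  91  91  92]
 [157 160 160 161 162 166 163 162 162 162 164 161 162 164 164 162 162 165 169 168 167 164 165 160 161 162 158 122  88  93  89  89  94  89]
 [160 159 163 163 164 163 165 163 162 164 154 145 163 166 164 165 163 167 165 168 163 160 161 161 163 164 162 132  91  88  91  93  93  88]
 [158 161 161 158 148 146 146 146 142 145 128 107 140 140 141 142 139 142 139 143 142 144 153 157 165 163 159 131  89  89  90  90  86  88]
 [159 163 164 159 145 137 135 141 138 134 128 123 123 119 123 118 116 113 113 108 108 116 136 138 145 149 146 129  93  87  88  87  87 111]
 [157 159 165 166 170 173 174 172 169 171 166 167 164 165 159 158 155 156 151 149 145 144 145 136 137 137 125 108 118  93  87  84 104 146]
 [159 158 162 166 180 188 187 183 188 184 186 184 185 184 184 182 179 180 179 177 174 173 173 169 169 167 158 152 162 138  84  85 120 162]
 [159 156 161 170 184 193 192 194 195 196 195 194 195 192 194 192 192 192 191 192 192 190 187 189 186 185 188 184 188 172  94 1
[... 1282 characters left out ...]
67 164 163 163]
206 [161 166 162 162 159 157 179 196 195 189 175 142  87 122 168 170 166 169]
211 [161 157 158 164 161 149 183 197 191 187 167 107  96 144 163 161 165 162]
216 [159 162 159 164 164 171 180 194 190 178 146 127 166 171 167 167 161 162]
221 [167 168 168 167 164 163 167 165 166 165 164 168 164 161 163 162 166 162]
[[159 184 196 190 185 166 111]
 [157 182 196 191 184 167 118]
 [159 185 194 188 166 162 123]
 [161 181 192 184 160 156 123]
 [171 180 194 190 178 146 127]
 [161 166 190 191 175 146 138]
 [162 161 187 189 165 141 161]
 [164 169 180 180 161 144 165]
 [165 167 167 170 162 162 167]
 [163 167 165 166 165 164 168]
 [161 160 166 168 167 163 163]
 [160 163 165 166 167 162 162]]
```

Run:
```python
from h import *
import pickle
g=pickle.load(open('g5.pkl','rb'))
a,b,t,c=onz(g,[(312.8,186),(311.2,211),(310.6,219.7),(313.2,176.4)],.005)[:,:2]
e1,e2=onz(g,[(300,175.2),(325.7,177.6)],.005)[:,:2]
print('bar len',np.linalg.norm(e1-e2),'bar centre',(e1+e2)/2,c,'len tip-barcentre',np.linalg.norm(t-c))
v=t-c;v/=np.linalg.norm(v);w=(b-a);print(np.degrees(np.arctan2(v[1],v[0])),np.degrees(np.arctan2(w[1],w[0])),np.degrees(np.arctan2(*(e1-e2)[::-1])))
o=t-v*.058;print('origin',o,c+v*.005,'grip(+12mm)',((o+c+v*.005)/2+v*.012), 'grip turn to', np.arctan2(-v[1],-v[0]))
# blade check with g4
g=pickle.load(open('g4.pkl','rb'));im=g['color'].astype(float).mean(2)
print('blade',proj(g,[list(wor(x,0))+[.06] for x in(-46,0,35)]))
```

```text
bar len 0.03545018856495195 bar centre [0.4761876  0.28854182] [0.4758903  0.28819287] len tip-barcentre 0.06427231614228111
135.95676808909212 135.7501864157589 44.11677054451567
origin [0.47138167 0.29255339] [0.47229623 0.29166888] grip(+12mm) [0.46321316 0.30045355] grip turn to -0.7686994100647763
blade [[310.54159396 121.56522701]
 [310.21389431  74.4063933 ]
 [309.87446596  35.7857158 ]]
```

Bar length 35.5 mm and tip-to-bar-centre 64 mm against 63 expected, so this is the right pin. Grasping the shaft just ahead of the crossbar.

```bash
python3 -m crank '[[[-1,1.3,-4.5],-0.035],[[-1.07,1.37,-4.5],-0.035],[[0,0,-4.5],0],[[0,0,-4.5],0],[[0,0,-3],0],[[0,0,-1.5],0],[[0,0,0],0]]' 3.5; python3 -c "
from h import *;print(r.sense()['tool_pos'])"
```

```text
time: 11.5
tool_pos: [0.4604, 0.301, 0.0134]
orientation: [[0.714, -0.7, -0.005], [-0.7, -0.714, -0.002], [-0.002, 0.005, -1.0]]
wrist_force: [-0.2, 0.5, 0.2]
width: 0.0352
grasp_force: 0.0
[0.46042285 0.30101859 0.01339702]
```

```bash
python3 -m crank '[[[0.1,0.08,-0.6],0],[[0,0,-0.55],0],[[0,0,0],0],[[0,0,0],0]]'; python3 -m crank '[[[0,0,0],0],[[0,0,0],0],[[0,0,0],0],[[0,0,0],0]]' 0 60
```

```text
time: 11.9
tool_pos: [0.4639, 0.303, 0.0053]
orientation: [[0.714, -0.7, 0.001], [-0.7, -0.714, 0.001], [0.001, -0.002, -1.0]]
wrist_force: [0.2, -0.2, -0.1]
width: 0.0353
grasp_force: 0.0
time: 12.3
tool_pos: [0.4636, 0.3029, 0.005]
orientation: [[0.714, -0.7, 0.001], [-0.7, -0.714, 0.0], [0.0, -0.001, -1.0]]
wrist_force: [-1.8, -0.5, 3.9]
width: 0.0065
grasp_force: 59.0
```

The opening is 6.5 mm on a 10 mm shaft, so the fingers hold only its upper part. I'll open, go lower, and close again.

```bash
python3 -m crank '[[[0,0,0],0],[[0,0,0],0],[[-0.15,-0.1,-0.25],0],[[0,0,-0.2],0],[[0,0,0],0]]' 2.5; python3 -m crank '[[[0,0,0],0],[[0,0,0],0],[[0,0,0],0],[[0,0,0],0]]' 0 60
```

```text
time: 12.8
tool_pos: [0.4614, 0.3015, -0.0001]
orientation: [[0.714, -0.7, -0.001], [-0.7, -0.714, -0.001], [-0.0, 0.001, -1.0]]
wrist_force: [-2.2, -0.3, 4.6]
width: 0.0251
grasp_force: 2.2
time: 13.2
tool_pos: [0.4623, 0.3019, 0.0005]
orientation: [[0.714, -0.7, 0.001], [-0.7, -0.714, 0.0], [0.0, -0.001, -1.0]]
wrist_force: [-1.4, -0.4, 5.0]
width: 0.0071
grasp_force: 59.9
```

The grip is firm, and the low reading may just be pad indentation on a round shaft. I'll lift, carry it to the rib, then check with one composite picture.

```bash
python3 -m crank '[[[0,0,1],0],[[0,0,3],0],[[0,0,4],0.05],[[0,0,3],0.08],[[2.6,-2.85,0],0.1],[[2.6,-2.85,0],0.1],[[2.6,-2.85,0],0.1],[[2.6,-2.85,0],0.1],[[2.6,-2.85,0],0.1],[[2.6,-2.85,0],0.1]]'; python3 -m crank '[[[2.6,-2.85,0],0.1],[[2.5,-2.85,0],0.08],[[0,0,-1.5],0],[[0,0,-1.5],0],[[0,0,-1],0],[[0,0,-0.5],0],[[0,0,0],0],[[0,0,0],0]]'
python3 - <<'E'
from h import *
import pickle
G={n:grab(n) for n in('scene','side','wrist')};pickle.dump(G,open('g6.pkl','wb'))
p=r.sense()['tool_pos'];print(loc(p),p)
def crop(g,c,h,k):
    c=np.round(c).astype(int);x0=max(0,c[0]-h);y0=max(0,c[1]-h)
    print(x0,y0,k);return cv2.resize(g['color'][y0:y0+2*h,x0:x0+2*h],(400,400) if k else (400,400),interpolation=cv2.INTER_CUBIC)
c3=np.array([.645,.07,.06])
a=crop(G['scene'],proj(G['scene'],c3)[0],33,1);b=crop(G['side'],proj(G['side'],c3)[0],33,1)
w=cv2.resize(G['wrist']['color'][150:340,160:480],(336,200))
out=np.zeros((600,800,3),np.uint8);out[:400,:400]=a;out[:400,400:]=b;out[400:,:336]=w
cv2.imwrite('pics/comp.png',out[:,:,::-1])
E
```

```text
time: 14.2
tool_pos: [0.6182, 0.1293, 0.1096]
orientation: [[0.999, -0.042, -0.001], [-0.042, -0.999, 0.0], [-0.001, -0.0, -1.0]]
wrist_force: [0.3, -0.1, -0.4]
width: 0.0072
grasp_force: 58.8
time: 15.0
tool_pos: [0.6686, 0.0744, 0.0651]
orientation: [[0.991, 0.135, 0.0], [0.135, -0.991, 0.0], [0.0, 0.0, -1.0]]
wrist_force: [0.4, -0.2, -0.3]
width: 0.0076
grasp_force: 58.8
[  1.6 -78.5] [0.66927143 0.07396393 0.06587363]
309 184 1
263 169 1
```

View pics/comp.png

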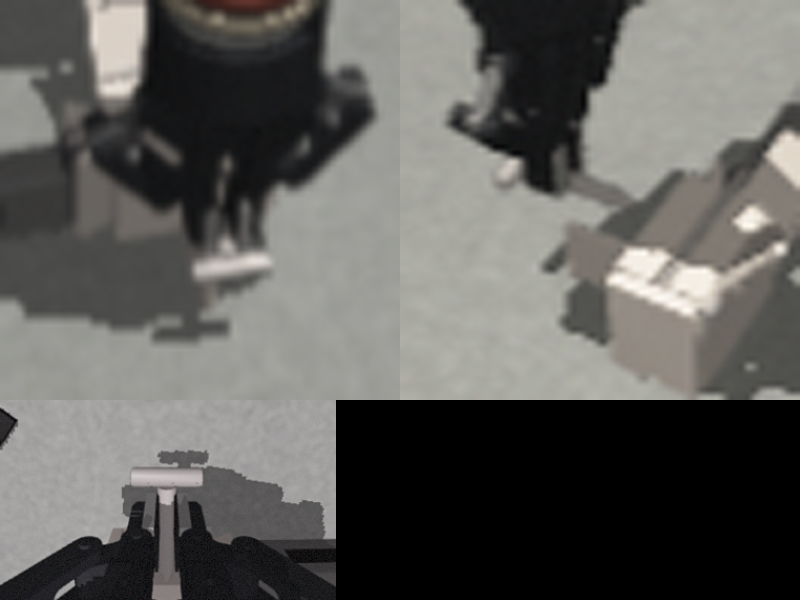

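The composite shows the pin held square, bar ends level at side (≈281,197), tip at about (301,202), and centred between the fingers. I'll check pitch from the side view by prediction.

Run:
```python
from h import *
import pickle
G=pickle.load(open('g6.pkl','rb'));g=G['side']
for z in(.063,.0705,.078): print(z,proj(g,[list(wor(1.6,-97.5))+[z],list(wor(1.6,-34.5))+[z]]).round(1).tolist())
w=G['wrist']; im=w['color'].astype(float).mean(2)
# wrist: bar & tip rows
print('bar cols',[ (np.where(im[y,270:370]>175)[0]+270)[[0,-1]].tolist() for y in (221,223,225)])
for z in(.063,.0705,.078): print(z,proj(w,[list(wor(1.6,-97.5))+[z],list(wor(1.6,-34.5))+[z]]).round(1).tolist())
print(im[210:240:1,318].astype(int)); print(im[300:335,318].astype(int))
```

```text
0.063 [[282.9, 196.9], [301.1, 204.0]]
0.0705 [[282.7, 195.1], [301.0, 202.3]]
0.078 [[282.5, 193.4], [300.9, 200.5]]
bar cols [[285, 351], [285, 351], [285, 351]]
0.063 [[317.8, 217.2], [317.9, 310.7]]
0.0705 [[317.8, 222.5], [317.9, 319.2]]
0.078 [[317.7, 228.3], [317.9, 328.4]]
[141 169 168 150 108 123 144 157 167 174 185 196 198 198 197 193 188 182
 178 174 162 149 120 100  96 143 186 193 191 189]
[108 108 108 107 112 104 110 106 111 108 108 110 107 108 114 108 110 111
 110 109 106 109 102 100 100 108 124 128 130 127 133 127 129 130 130]
```

Run:
```python
from h import *
import pickle
np.set_printoptions(linewidth=220)
w=pickle.load(open('g6.pkl','rb'))['wrist']; im=w['color'].astype(float).mean(2)
for n,p in dict(ribend=(0,-74,.035),ribin=(0,-24,.035),hole=(0,-24,.040),cheektop=(0,-24,.064),slot=(0,0,.064),slotL=(-10,-4,.064)).items(): print(n,proj(w,[list(wor(*p[:2]))+[p[2]]])[0].round(1))
for y in range(250,400,10): print(y,im[y,296:346].astype(int))
```

```text
ribend [320.2 234.2]
ribin [320.2 296.4]
hole [320.2 300.8]
cheektop [320.5 325.3]
slot [320.5 354.1]
slotL [335.7 349.5]
250 [ 16  47  94  98  99  99  98  99 100 100  99  96  48  31  15  43  91 103 105 103 105 107 113 113 110 113 110 107 101  78  21  21  28  54  82  85  79  83  78  83  83  78  78  67  28  12  33  15  20   8]
260 [ 62 102  90  74  83  77  80  82  91 102  97  69  26  15  22  46  89 103 110 105 107 110 108 111 109 106 106 106 104  75  21  19  25  42  70  80  76  81  76  78  80  79  77  85  77  30  22  24  17  31]
270 [ 83  80  84  82  76  83 102 103 101 101  81  22  10   0  11  48  77 107 108 107 105 114 111 107 109 108 109 109 103  78  30  16  22  17  46  74  79  77  82  76  78  81  80  75  85  80  54  18  18  19]
280 [ 25  30  28  29  29  19  20  14   3  28  29  32  26  21   4  46  88 109 109 104 110 110 108 111 107 113 103 109  98  71  24  21  30  22  33  29  16  27  21  26  23  31  19  16  15  20  26  28  27  31]
290 [ 20  21  22  21  20  21  31  19  16  20  17  31  26  36  22  61 104 106 103 107 108 109 109 111 109 113 109 107 105  84  36  29  31  19  30  23  22  
[... 1161 characters left out ...]
 12 18 33 30 15 19 20 16 28 21  2 21 25 27 19 25 26 31 22 26 10 19  9 14 16]
360 [27 19 18 23 31 15 27 17 22 11 30 21 20 20 30 19 26 15 21 14 15 28 27 24 20 23 15  9 24 28 20 25 11 22 29 26 27 25  6 28 27 30 25 27  3 24 15 19 16 20]
370 [30 32 22 17 18 18 25 22 23 23 16 29 19 25 20 22 10 19 25 21 27 22 36 15  8 19 23 28 18 31 25  9 22 10 29 14 24 24 26 29 22 28 13 23 12 25 23 20 20 24]
380 [21 16 26 25 20 22 27 24 30 25 29 18 22  9 20 28 24 32 15 25 12 27 23 25 26 21 24 29 27 13 27 20 19 15 27 13 11 30 12 16 31 22 16 21 30 22 20  7 17 28]
390 [25 25 25 28 29 33 22 22 22 25 20 26 26 28 16 15 26 11 18  9 24 21 12 17 12 27 22 25 24 27 24 18 21 24 20 17 24 27 27 27 27 18 28 22 21 26 23 18 20 28]
```

Bar row, tip row and cheek-top row all match the prediction, so the pin is level and calibrated. Shift -1.6 mm in local x and lower onto the rib line.

```bash
python3 -m crank '[[[0.02,-0.16,-1.4],0],[[0,0,-1],0],[[0,0,-0.3],0],[[0,0,0],0],[[0,0,0],0]]'; python3 -c "
from h import *;print(loc(r.sense()['tool_pos']),r.sense()['tool_pos'])"
```

```text
time: 15.65
tool_pos: [0.6689, 0.0721, 0.0376]
orientation: [[0.991, 0.134, -0.0], [0.134, -0.991, 0.0], [-0.0, -0.0, -1.0]]
wrist_force: [-0.4, -0.9, -0.2]
width: 0.0074
grasp_force: 58.8
[ -0.2 -77.9] [0.66894863 0.07207129 0.03755537]
```

```bash
python3 -m crank '[[[-0.3,-0.04,-0.1],0],[[-0.3,-0.04,0],0],[[-0.3,-0.04,0],0],[[-0.3,-0.04,0],0],[[-0.3,-0.04,0],0],[[0,0,0],0]]'; python3 -c "
from h import *;print(loc(r.sense()['tool_pos']),r.sense()['tool_pos'])"; python3 -m crank '[[[-0.3,-0.04,0],0],[[-0.3,-0.04,0],0],[[-0.3,-0.04,0],0],[[0,0,0],0]]'; python3 -c "
from h import *;print(loc(r.sense()['tool_pos']),r.sense()['tool_pos'])"
```

```text
time: 16.25
tool_pos: [0.6534, 0.0701, 0.0368]
orientation: [[0.991, 0.134, -0.0], [0.134, -0.991, 0.0], [-0.0, -0.0, -1.0]]
wrist_force: [-0.0, 0.8, -1.0]
width: 0.0073
grasp_force: 58.8
[ -0.1 -62.3] [0.65344967 0.07005238 0.03677739]
time: 16.65
tool_pos: [0.6444, 0.0688, 0.0367]
orientation: [[0.991, 0.134, -0.001], [0.134, -0.991, -0.0], [-0.001, -0.0, -1.0]]
wrist_force: [-1.2, 0.4, -0.7]
width: 0.0071
grasp_force: 58.8
[ -0.1 -53.2] [0.64443068 0.06881372 0.03665271]
```

```bash
python3 -m crank '[[[-0.3,-0.04,0],0],[[-0.3,-0.04,0],0],[[-0.3,-0.04,0],0],[[-0.3,-0.04,0],0],[[-0.2,-0.03,0],0],[[0,0,0],0]]'; python3 -c "
from h import *;print(loc(r.sense()['tool_pos']),r.sense()['tool_pos'])"
```

```text
time: 17.25
tool_pos: [0.6306, 0.0669, 0.0368]
orientation: [[0.991, 0.134, -0.0], [0.134, -0.991, -0.0], [-0.0, -0.0, -1.0]]
wrist_force: [0.1, 0.4, -0.9]
width: 0.0076
grasp_force: 58.8
[ -0.1 -39.2] [0.63056672 0.06692974 0.03677281]
```

Tip is through the blade hole with no load. Release, step behind the crossbar, close the fingers, and push.

```bash
python3 -m crank '[[[0,0,-0.1],0],[[0,0,0],0],[[0,0,0],0],[[0,0,1.5],0],[[0,0,2],0],[[2,0.27,0],0],[[2.1,0.29,0],0],[[0,0,0],0],[[0,0,0],0]]' 4; python3 -c "
from h import *;print(loc(r.sense()['tool_pos']),r.sense()['tool_pos'])"; python3 -m crank '[[[0,0,0],0],[[0,0,0],0],[[0,0,0],0],[[0,0,-2],0],[[0,0,-1.2],0],[[0,0,0],0],[[0,0,0],0]]' 0 20
python3 - <<'E'
from h import *
import pickle
p=r.sense()['tool_pos'];print(loc(p),p)
g=grab('wrist');pickle.dump(g,open('g7.pkl','wb'));im=g['color'].astype(float).mean(2)
G=grab('side');pickle.dump(G,open('s7.pkl','wb'))
c=proj(G,[list(wor(0,-58))+[.04],list(wor(0,-29))+[.04]]);print(c.round(1))
E
```

```text
time: 18.15
tool_pos: [0.672, 0.0726, 0.0715]
orientation: [[0.991, 0.134, 0.0], [0.134, -0.991, -0.0], [0.0, 0.0, -1.0]]
wrist_force: [-0.6, 0.0, -0.0]
width: 0.0398
grasp_force: 0.0
[ -0.2 -81. ] [0.67199803 0.07255433 0.07154723]
time: 18.85
tool_pos: [0.6715, 0.0726, 0.0383]
orientation: [[0.991, 0.134, -0.001], [0.134, -0.991, 0.0], [-0.001, -0.0, -1.0]]
wrist_force: [-0.2, -0.2, -0.2]
width: -0.0
grasp_force: 0.0
[ -0.1 -80.5] [0.67145289 0.07256926 0.03830892]
[[294.9 206.2]
 [303.2 209.5]]
```

Push in steps, about 35 mm to contact with the cheek.

```bash
python3 -m crank '[[[-0.4,-0.05,0],0],[[-0.4,-0.06,0],0],[[-0.4,-0.05,0],0],[[-0.4,-0.06,0],0],[[-0.4,-0.05,0],0],[[0,0,0],0]]'; python3 -c "
from h import *;print(loc(r.sense()['tool_pos']),r.sense()['tool_pos'])"; python3 -m crank '[[[-0.3,-0.04,0],0],[[-0.3,-0.04,0],0],[[-0.3,-0.04,0],0],[[0,0,0],0],[[0,0,0],0]]'; python3 -c "
from h import *;print(loc(r.sense()['tool_pos']),r.sense()['tool_pos'])"
```

```text
time: 19.55
tool_pos: [0.6516, 0.0698, 0.0391]
orientation: [[0.991, 0.134, 0.0], [0.134, -0.991, -0.0], [0.0, 0.0, -1.0]]
wrist_force: [0.2, -0.3, 0.0]
width: 0.0001
grasp_force: 0.2
[ -0.1 -60.4] [0.65156127 0.06983067 0.03905374]
time: 20.05
tool_pos: [0.6425, 0.0686, 0.0385]
orientation: [[0.991, 0.134, -0.001], [0.134, -0.991, 0.0], [-0.001, -0.0, -1.0]]
wrist_force: [-0.5, -0.3, 1.4]
width: 0.0003
grasp_force: 0.1
[ -0.  -51.3] [0.64254177 0.06864923 0.03854066]
```

```bash
for i in 1; do python3 -m crank '[[[-0.2,-0.03,0],0],[[-0.2,-0.03,0],0],[[0,0,0],0]]'|sed -n '2p;4p'; python3 -m crank '[[[-0.2,-0.03,0],0],[[-0.2,-0.03,0],0],[[0,0,0],0]]'|sed -n '2p;4p'; python3 -m crank '[[[-0.15,-0.02,0],0],[[-0.15,-0.02,0],0],[[0,0,0],0]]' |sed -n '2p;4p'; done; python3 -c "
from h import *;print(loc(r.sense()['tool_pos']),r.sense()['tool_pos'])"
```

```text
tool_pos: [0.6384, 0.068, 0.0385]
wrist_force: [-0.3, -0.3, 0.5]
tool_pos: [0.636, 0.0676, 0.0395]
wrist_force: [3.3, 0.7, 0.0]
tool_pos: [0.6349, 0.0672, 0.041]
wrist_force: [7.3, 1.0, 1.1]
[ -0.4 -43.6] [0.63493802 0.06717677 0.04097501]
```

```bash
python3 -m crank '[[[-0.25,-0.03,-0.1],0],[[-0.25,-0.03,-0.1],0],[[0,0,0],0]]'|sed -n '2p;4p'; python3 -c "
from h import *;print(loc(r.sense()['tool_pos']),r.sense()['tool_pos'])"
```

```text
tool_pos: [0.634, 0.0668, 0.0418]
wrist_force: [14.0, 2.1, 2.3]
[ -0.7 -42.6] [0.63399424 0.06681035 0.04176671]
```

Looks home. I'll retract, rise, and check the crossbar position numerically.

```bash
python3 -m crank '[[[1,0.13,0],0],[[2,0.27,0],0],[[1,0.1,3],0],[[0,0,4],0],[[0,0,5],0],[[0,0,0],0],[[0,0,0],0]]' |head -2
python3 - <<'E'
from h import *
import pickle
np.set_printoptions(linewidth=220)
g=grab('wrist');pickle.dump(g,open('g8.pkl','wb'));save(g,'w8.png');im=g['color'].astype(float).mean(2)
for n,p in dict(barback=(0,-34,.040),bartop=(0,-29,.045),barL=(-18,-29,.045),barR=(18,-29,.045),ribend=(0,-74,.035),cheektop=(0,-24,.064),blade=(0,0,.06),tip=(0,34,.04)).items(): print(n,proj(g,[list(wor(*p[:2]))+[p[2]]])[0].round(1))
c=proj(g,[list(wor(0,-29))+[.045]])[0].round().astype(int)
for x in(c[0]-10,c[0],c[0]+10): print(x,c[1]-25,im[c[1]-25:c[1]+30,x].astype(int))
print(im[c[1]-1,c[0]-30:c[0]+30].astype(int))
E
```

```text
time: 21.95
tool_pos: [0.6674, 0.0714, 0.1586]
barback [317.2 231.2]
bartop [317.2 237.9]
barL [335.2 237.8]
barR [299.2 237.9]
ribend [317.  191.9]
cheektop [317.1 251.5]
blade [317.3 271.3]
tip [317.4 288.2]
307 213 [ 89  92  92  86  92  90  95  98  86  87  89  93  96 102 104 102 105 104  92  91 100 106 117 122 105  88  96 101  97  98  96  97  98 102 104  98 100  99 103  99 101  97  98  97 102  99  94  85  86  85  84  85  88  79
  82]
317 213 [130 132 129 131 130 130 133 132 132 129 132 132 132 134 132 132 134 127 109  86  99 106 115 123  95  23  15   9  31  20  28  21  11  20  17  21  17  24  15  24  28  12  20  14  21  23  21  24   2  11  11  16  19  12
  25]
327 213 [ 91  89  93  99  92  89  93  89  91  88  93  90 100 105 100 101 100 101  93  90 100 108 111 113 104  92  99 102  96 100  98  97  96  98  99 103  98  97  95  87  81  80  80  81  79  82  81  83  83  82  84  79  82  81
  80]
[121 126 120 124 126 123 124 128 123 121 117 102  99  98 109 115 118 118 111 114 105 100 102 106 101 106 104 102 102  96  95  93  95  93  92 104 104 102 100  99 104  98 107 107 109 113 112 109 105  96 103 103 103 102
 102 102 100  98 102 101]
```

The bar reads rows 231–237 against a predicted 231.2–237.9, so the pin is home. Now the cover: go round to the robot's side of it.

```bash
python3 -m crank '[[[0,0,5],0],[[-4.6,-0.62,0],0],[[-4.6,-0.62,0],0],[[-4.6,-0.62,0],0],[[-4.5,-0.62,0],0],[[0,0,0],0],[[0,0,-5],0],[[0,0,-5],0],[[0,0,0],0],[[0,0,0],0]]'; python3 -c "
from h import *;print(loc(r.sense()['tool_pos']),r.sense()['tool_pos'])"
```

```text
time: 23.0
tool_pos: [0.4827, 0.0467, 0.1053]
orientation: [[0.991, 0.134, -0.005], [0.134, -0.991, 0.0], [-0.005, -0.001, -1.0]]
wrist_force: [1.1, 0.1, 0.7]
width: 0.0002
grasp_force: 0.0
[ -0. 110.] [0.48271301 0.04673978 0.10529505]
```

```bash
python3 -m crank '[[[0.93,0.13,0],0],[[0.93,0.13,0],0],[[0.93,0.13,0],0],[[0.93,0.13,0],0],[[0.93,0.12,0],0],[[0,0,0],0]]'|sed -n '2p;4p'; python3 -m crank '[[[0.7,0.1,0.1],0],[[0.7,0.1,0.1],0],[[0.7,0.1,0.1],0],[[0.7,0.1,0],0],[[0,0,0],0]]'|sed -n '2p;4p'; python3 -c "
from h import *;print(loc(r.sense()['tool_pos']),r.sense()['tool_pos'])"
```

```text
tool_pos: [0.5319, 0.0532, 0.1072]
wrist_force: [-0.1, -0.1, 0.2]
tool_pos: [0.5595, 0.0571, 0.11]
wrist_force: [-0.1, 0.4, -0.0]
[-0.2 32.5] [0.55949189 0.05712532 0.11003716]
```

```bash
python3 -m crank '[[[0.63,0.09,0],0],[[0.63,0.09,0],0],[[0.63,0.09,0],0],[[0.52,0.07,-0.3],0],[[0.52,0.07,-0.4],0],[[0,0,0],0]]'|sed -n '2p;4p'; python3 -m crank '[[[0.45,0.06,-0.5],0],[[0.45,0.06,-0.5],0],[[0.3,0.04,-0.6],0],[[0.3,0.04,-0.5],0],[[0,0,0],0]]'|sed -n '2p;4p'; python3 -c "
from h import *;print(loc(r.sense()['tool_pos']),r.sense()['tool_pos'])"
```

```text
tool_pos: [0.588, 0.0612, 0.102]
wrist_force: [0.0, 0.1, 0.1]
tool_pos: [0.6022, 0.0632, 0.0804]
wrist_force: [-0.8, 1.0, -0.5]
[  0.  -10.6] [0.60220754 0.06318044 0.08040261]
```

```bash
python3 -m crank '[[[0.4,0.05,-0.4],0],[[0.4,0.05,-0.4],0],[[0,0,-0.3],0],[[0,0,0],0]]'|sed -n '2p;4p'; python3 -m crank '[[[0,0,-0.2],0],[[0,0,-0.2],0],[[0,0,0],0]]'|sed -n '2p;4p'; python3 -c "
from h import *;print(loc(r.sense()['tool_pos']),r.sense()['tool_pos'])"
```

```text
tool_pos: [0.6106, 0.0642, 0.0703]
wrist_force: [0.1, -0.1, -1.1]
tool_pos: [0.6109, 0.0642, 0.0699]
wrist_force: [-8.0, 0.4, 14.9]
[ -0.2 -19.4] [0.61093995 0.06417627 0.06985821]
```

The tip is at z = 70 mm with 15 N, so the cover is on its stop. One firmer press, then lift off and check.

```bash
python3 -m crank '[[[0,0,-0.15],0],[[0,0,0],0],[[0,0,0],0]]'|sed -n '2p;4p'; python3 -m crank '[[[0,0,1],0],[[0,0,3],0],[[0,0,5],0],[[0,0,5],0],[[-4,-0.5,0],0],[[-4,-0.5,0],0],[[0,0,0],0],[[0,0,0],0]]' |head -2
python3 - <<'E'
from h import *
import pickle
g=grab('wrist');pickle.dump(g,open('g9.pkl','wb'));im=g['color'].astype(float).mean(2)
G=grab('scene');save(G,'s9.png')
c={n:proj(g,[list(wor(*p[:2]))+[p[2]]])[0].round(1) for n,p in dict(edgeL=(-35,-42,.07),edgeR=(35,-42,.07),edge=(10,-42,.07),hingeL=(-35,24,.07),barL=(-18,-29,.045),stop=(45,0,.064),ribend=(0,-74,.035),skirtfoot=(10,-46,.038)).items()}
for n in c: print(n,c[n])
for k in (10,-10,20):
    e=proj(g,[list(wor(k,-42))+[.07]])[0].round().astype(int); print(k,e,im[e[1]-14:e[1]+14,e[0]].astype(int))
e=proj(g,[list(wor(-35,-10))+[.07]])[0].round().astype(int);print(e,im[e[1],e[0]-12:e[0]+12].astype(int))
E
```

```text
tool_pos: [0.611, 0.0642, 0.0697]
wrist_force: [-11.7, -0.9, 20.4]
time: 27.0
tool_pos: [0.5301, 0.0541, 0.2053]
edgeL [356.7  76.9]
edgeR [280.4  77.1]
edge [307.6  76.9]
hingeL [354.2 148.9]
barL [336.3  93.1]
stop [272.6 123.7]
ribend [318.4  46.6]
skirtfoot [308.6  76. ]
10 [308  77] [154 153 148 152 154 149 149 152 150 148 152 155 151 150 188 214 215 212
 214 215 211 213 212 214 214 215 214 213]
-10 [329  77] [149 147 150 152 149 148 147 150 151 155 151 157 155 151 191 214 214 214
 213 212 212 213 214 211 212 214 211 213]
20 [297  77] [144 145 147 152 148 151 148 152 154 160 156 153 147 147 187 213 215 217
 215 214 213 214 214 212 213 215 213 214]
[355 113] [211 211 210 209 211 209 211 209 211 212 211 194 178 212 213 212 211 216
 218 215 204 151  90  46]
```

The cover's free edge lies at row 77 for all three probes, exactly where a shut cover should be. The robot is clear, so I'm handing in.

```bash
python3 -c "
from h import *;print(job.close_job())"
```

```text
the job is handed in; nothing more can be done
None
```

The job is handed in at about 27 s: the blade is against the stop in the slot, the steel pin is home through the blade, and the cover is shut over its crossbar. My checks before handing in agreed, but the judge's result was not shown. I did not re-check the toys and toiletries by camera.

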